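# Load the serving board under the hamper tray's sprung bail

## Robot

A 7-joint arm with a two-finger parallel gripper is mounted at the origin on the work surface. World frame = base frame: x ahead of the robot, y to its left, z up, the work surface at z = 0. Lengths are in m, angles in rad, forces in N, time in s.
With the tool pointing down it reaches from about 0.4 to 0.925 m from the base axis. Payload 5.6 kg.
Tool frame: the origin (TCP) lies midway between the tips of the shut fingers; the grasp point (between the pads) lies 19 mm behind it; z points along the fingers, y is the line along which they close (so a half turn about z gives the same grasp; the last joint's range is limited). The gripper opens to 85 mm and grips with 20 to 120 N. Pads are 22 mm wide; open, the fingers measure 114 mm over their backs; the gripper's body (76 mm by 85 mm) begins 54 mm behind the grasp point. The pads swing forward as they close: fully open they stand 13 mm farther back than shut.
Start: joints at [-1.169, 0.468, -0.012, 1.603, 0.006, 1.071, -0.056], TCP at [0.28, 0.587, 0.231] pointing down, gripper open.
Joint ranges: [-2.53, 2.53], [-0.31, 2.02], [-1.57, 1.55], [0.28, 2.44], [-1.29, 4.43], [0.15, 1.84], [-2.92, 2.92]. Speed limits (rad/s): [2.57, 2.57, 3.14, 3.14, 3.14, 3.14, 3.14].

## Interface

Orientations are given as a unit quaternion [w, x, y, z].
In Python, from cell import r gives the robot as it stands.
- The arm moves only by the shell command python3 jog.py FILE [FORCE], which reads ROWS from the file FILE. ROWS is a JSON list that holds a single list of rows (three levels of brackets), with 1 to 12 rows, each of 5 numbers: dx, dy, dz in normalised numbers (1 is 0.4 m), then a turn about the tool's z in shares of pi/2 rad (1.0 is pi/2 rad), then the finger opening in m; each row shifts and turns the commanded pose from where the row before left it, along the tool's axes as they then stand; what a row does not reach is not made up. A row lasts 1/12 s, in which the tool goes at most 0.0417 m and 0.125 rad, less where a joint would pass 70% of its speed; a pose out of reach is approached as far as the arm can. The fingers move at their own pace and stop on an object; FORCE is the grip in N (left out, the last holds). Time passes only in rows, so rows that do not move let the fingers close. It prints the time, the measured TCP pose, the force, the opening and the grip force at its end. Shift and turn numbers lie between -1 and 1, and a call with a number outside is refused. Input that does not fit is refused with a message, and nothing moves.
- r.get_state(): the state, without advancing time (a new reading comes with each control period).
- r.get_image(name): name is "side" or "top"; returns (picture, depth): 420x560x3 uint8, red, green, blue; 420x560 float32, m along the optical axis (not along the pixel's ray), 0 where there is no reading.
- r.get_calibration(name): a dict with "K" (3x3 intrinsics, pixels), "world_to_cam" (4x4, takes a point from world to camera coordinates). Camera axes: x right, y up, looking along -z (the intrinsics and any distortion apply to the point x, -y, -z); pixel columns grow to the right and rows downward; lengths in m; the calibration is good to about 2 mm. A picture is of the moment at which its call begins. get_calibration takes no time and is no camera call.
- r.job_done(): hands the job in; it is judged then, once.
The state is a dict: "clock": time; "joint_positions": joint angles; "joint_velocities": joint speeds; "tau": joint torques, N m; "eef_pos": TCP position; "ee_rot": TCP orientation; "force": force on the tool from outside, world axes, zero at the start; "wrist_torque": the same for the moment, N m; "grip_width": finger opening in m; "finger_force": force on a finger pad.
Only numpy, scipy, OpenCV 4.12 (cv2) and the standard library are available. Lean on these libraries where they do the work, as an engineer would, in place of code of your own. Each camera call takes 0.05 s, during which the arm holds its last target. There are 200 camera calls.

## Task

Pick up the wooden paddle-shaped serving board by its handle, lay it flat on the front of the packing tray and slide it nose first beneath the sprung steel bail, so that its nose pushes the bail up and back, until you feel it pressed home against the wooden end stop. Never ram the stop or the bail: push gently. Then let go, so that the board stays flat, straight and fully home with the bail bearing down on it, and leave the napkin ring, spoon and tin where they stand.

Things in the scene. Friction and masses are not known exactly. Their poses are not given: they have to be found in the camera images.
- board: loose paddle-shaped serving board, brown wood, about 170 g, 18 mm thick, lying flat. Origin: underside, centre line, where handle meets blade; x points along the board to its nose (leading edge), z up. Blade: x = 0 to 120 mm, 110 mm wide. Handle: 28 mm wide in y, from x = 0 back to x = -89 mm; grip it from above
- board_grip (a point): point to grip on the board's handle: on the centre line at board x = -30 mm, 9 mm above the underside; axes as the board's; fingers close along y on 28 mm
- tray: plywood packing tray fixed to the worktop: a flat slab 14 mm thick, 170 mm wide in y, from x = -80 to 210 mm. Its top is the bed on which the board slides. Origin: underside, centre line; x points the way the board is slid in, centred on y = 0 with its x along the tray's. The bed is bare from x = -80 to 58 mm
- guide_mouth (a point): point on the bed on the centre line at tray x = 60 mm, z = 14 mm, axes as the tray's: the mouth between two rows of guide blocks 12 mm high. They narrow from 131 mm apart here to 116 mm at tray x = 85 mm, then run 116 to 117 mm apart to x = 162 mm (3 mm to spare each side of the blade), with a gap at x = 98 to 117 mm for the crossbar
- stop: wooden end stop fixed on the tray's bed, 70 mm wide, 26 mm high, its near face anywhere from tray x = 147 to 163 mm. Origin: bottom centre of its near face, which the nose meets; x as the tray's. At home the board's origin is 120 mm before this face
- bail_hinge (a joint): angle of the bail, rad: 0 at rest, growing as the crossbar swings up; about 0.17 with the crossbar lying on the board. The spring presses the crossbar down with about 4 N at rest, 5 N on the board; its steel is slippery
- bail: sprung steel bail, a U of rod: two side arms 90 mm long beside the guides and a crossbar across the tray. Origin: middle of its hinge line, at tray x = 195 mm, 14 mm above the bed; at rest its axes are the tray's
- crossbar (a point): bail's crossbar: steel rod 8 mm thick, 151 mm long across the tray, with a steel tongue 50 mm wide rising from it at 25 degrees towards the open end, its lip 48 mm before the rod and 19 mm above its axis. Origin: middle of the rod; at rest at tray x = 105 mm, 7 mm above the bed. A board slid in on the bed lifts the tongue as a ramp, at 6 to 20 N of push
- ring: steel napkin ring, 44 mm across, 30 mm high, standing on the worktop; leave alone
- spoon: wooden spoon 220 mm long, lying on the worktop; leave alone
- tin: low plain steel tin 72 mm across, 55 mm high; leave alone

How it is judged:
By the outcome, as a careful person would: the job done as asked, in the order asked, and still so for the second after the job is handed in, with the robot touching nothing.
It also fails if it takes over 72 s, if anything falls off the work surface, if the arm or the gripper's body presses on something with over 40 N, if the wrist force passes 120 N, or if a joint passes its speed limit or range.

## Working session

There is one attempt and no reset: what is moved stays moved. The work goes in short steps, Python scripts to look and compute and a shell command to move; the robot and the scene stay as the last step left them, time stands still between calls to the robot, and variables do not carry over. Pictures are saved under pics/ and viewed, at most 10 in all, crops included, and the job is handed in when it is done.

```bash
ls; mkdir -p pics; python3 - <<'E'
from cell import r
import cv2,numpy as np
for n in("top","side"):
    im,d=r.get_image(n); cv2.imwrite(f"pics/{n}0.png",im[...,::-1]); np.savez(f"pics/{n}0.npz",im=im,d=d)
    c=r.get_calibration(n); print(n,c)
print(r.get_state())
E
```

```text
cell.py
jog.py
pics
top {'K': array([[484.95078549,   0.        , 275.33398112],
       [  0.        , 484.95078549, 211.95792546],
       [  0.        ,   0.        ,   1.        ]]), 'world_to_cam': array([[ 0.10204913, -0.99476789,  0.00477743, -0.04662718],
       [ 0.97026168,  0.1005925 ,  0.22016681, -0.58778755],
       [-0.21949545, -0.01783247,  0.97545054, -1.38011185],
       [ 0.        ,  0.        ,  0.        ,  1.        ]])}
side {'K': array([[409.36212676,   0.        , 286.23958807],
       [  0.        , 409.36212676, 212.70836196],
       [  0.        ,   0.        ,   1.        ]]), 'world_to_cam': array([[-0.99390137, -0.10785794, -0.02295059,  0.59555042],
       [ 0.0390422 , -0.53883114,  0.84150859, -0.05842545],
       [-0.10312987,  0.8354805 ,  0.53975602, -0.97945841],
       [ 0.        ,  0.        ,  0.        ,  1.        ]])}
{'clock': 0.1, 'joint_positions': array([-1.16898513,  0.46832351, -0.01160188,  1.60353577,  0.00603759,
        1.07141797, -0.05628401]), 'joint_velocities': array([-3.02194387e-03, -3.19890626e-03, -2.76513176e-05, -2.05505615e-03,
        7.58991929e-04, -2.41868691e-03,  1.10746500e-03]), 'tau': array([ 6.51574501e-04, -5.33522236e+01,  2.14434823e-02, -2.51969200e+01,
        1.15049654e-02,  4.26610713e-03,  2.05993643e-05]), 'eef_pos': array([0.2795367 , 0.58625516, 0.23040953]), 'ee_rot': array([-1.07531877e-04,  2.20591774e-01,  9.75365874e-01, -8.18475535e-04]), 'force': array([ 0.26267898, -0.16124121, -0.55102296]), 'wrist_torque': array([ 0.00619316, -0.00673413,  0.001807  ]), 'finger_force': 0.0, 'grip_width': 0.0853260945850823}
```

View pics/top0.png

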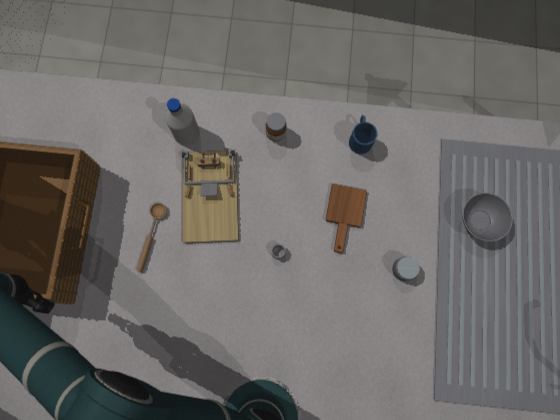

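View pics/side0.png

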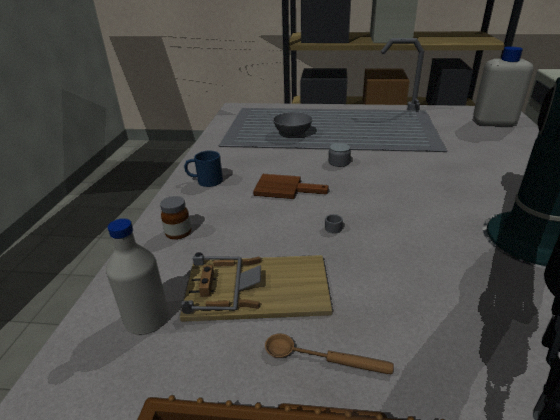

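The top view shows the tray at (182–240, 150–243) with its open end facing the robot, the board at (347, 205) with its handle at (341, 238), the ring at (279, 252), the spoon at (150, 235) and the tin at (406, 268). In the side view the tray is at (185–330, 257–318) and the board at (255–328, 175–197).

```bash
cat > h.py <<'E'
import numpy as np,cv2
from cell import r
def cam(n):
    c=r.get_calibration(n); T=c["world_to_cam"]; return c["K"],T[:3,:3],T[:3,3]
def ray(n,uv):
    K,R,t=cam(n); uv=np.atleast_2d(uv).astype(float)
    d=np.c_[(uv[:,0]-K[0,2])/K[0,0],-(uv[:,1]-K[1,2])/K[1,1],-np.ones(len(uv))]
    return -R.T@t, d@R
def plane(n,uv,z):
    o,d=ray(n,uv); return o+d*((z-o[2])/d[:,2])[:,None]
def tri(a,b):  # pixel in top, pixel in side
    (o1,d1),(o2,d2)=ray("top",a),ray("side",b); d1=d1[0];d2=d2[0]
    s=np.linalg.lstsq(np.c_[d1,-d2],o2-o1,rcond=None)[0]
    p,q=o1+s[0]*d1,o2+s[1]*d2; return (p+q)/2,np.linalg.norm(p-q)
def proj(n,P):
    K,R,t=cam(n); c=np.atleast_2d(P)@R.T+t
    return np.c_[K[0,0]*c[:,0]/-c[:,2]+K[0,2],K[1,1]*-c[:,1]/-c[:,2]+K[1,2]]
def cloud(n,d,m):
    v,u=np.nonzero(m&(d>0)); o,w=ray(n,np.c_[u,v]); return o+w*d[v,u][:,None]
def boxmask(im,lo,hi,box):
    x0,y0,x1,y1=box; h=cv2.cvtColor(im,cv2.COLOR_RGB2HSV); m=cv2.inRange(h,lo,hi)
    k=np.zeros_like(m); k[y0:y1,x0:x1]=m[y0:y1,x0:x1]
    n,l,s,_=cv2.connectedComponentsWithStats(k); return l==1+np.argmax(s[1:,4])
E
python3 - <<'E'
from h import *
T=np.load("pics/top0.npz");S=np.load("pics/side0.npz")
out=[]
for n,D,bb,tb in(("top",T,(315,175,380,260),(172,140,250,250)),("side",S,(245,165,335,205),(175,250,340,325))):
    im=D["im"]; m=boxmask(im,(0,90,60),(14,255,255),bb); t=boxmask(im,(15,60,60),(30,255,255),tb)
    for nm,k in(("board",m),("tray",t)):
        c=cloud(n,D["d"],k); print(n,nm,k.sum(),np.percentile(c[:,2],[5,25,50,75,95]).round(4))
    v=im.copy(); v[m]=[0,255,0]; v[t]=[0,0,255]
    for b in(bb,tb):
        for x in(im,v): out.append(cv2.resize(x[b[1]:b[3],b[0]:b[2]],(400,300) if 0 else (380,280),interpolation=cv2.INTER_CUBIC))
    np.savez(f"pics/m_{n}.npz",m=m,t=t)
a=np.vstack([np.hstack([out[0],out[2]]),np.hstack([out[4],out[6]])])
cv2.imwrite("pics/c1.png",a[...,::-1]); 
a=np.vstack([np.hstack([out[1],out[3]]),np.hstack([out[5],out[7]])])
cv2.imwrite("pics/c2.png",a[...,::-1])
E
```

```text
top board 1579 [0.0132 0.0169 0.019  0.0213 0.0246]
top tray 3031 [0.0094 0.0126 0.0148 0.0171 0.0208]
side board 851 [0.0156 0.0167 0.0175 0.0184 0.0194]
side tray 4969 [0.0091 0.0129 0.0137 0.0145 0.0156]
```

View pics/c1.png

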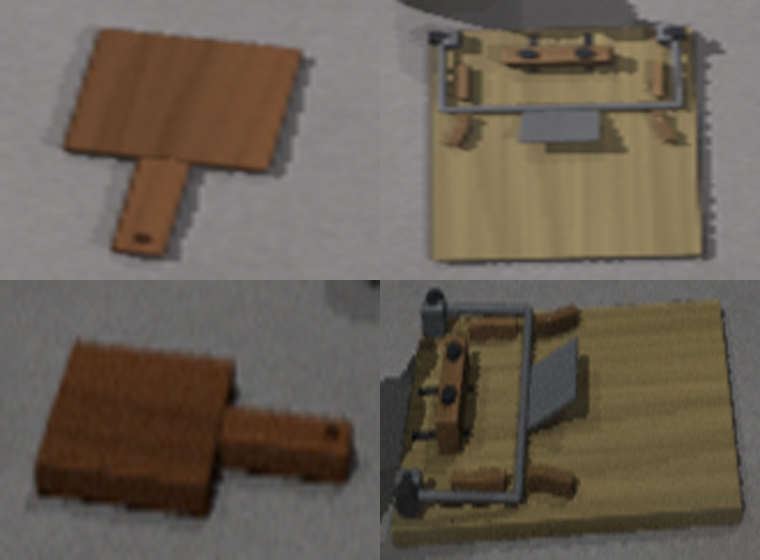

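View pics/c2.png

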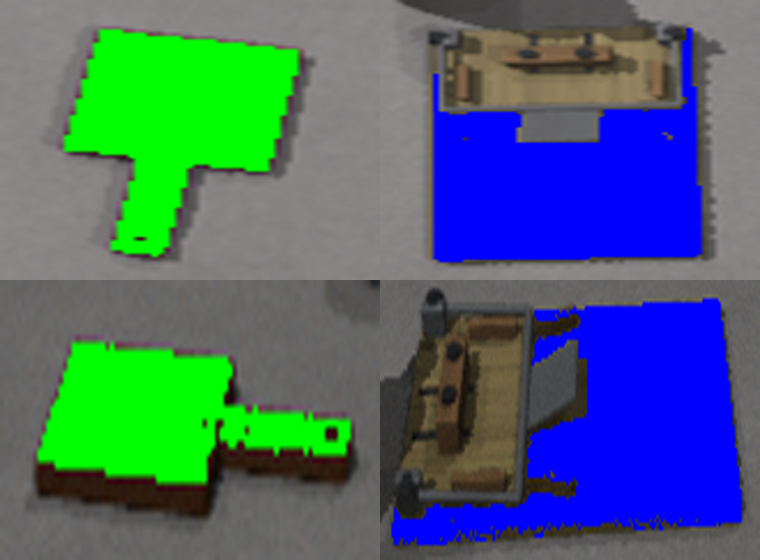

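The crops show clean masks: the board in green with its blade and handle well separated, and the bed in blue. The stop is in line with the tray at the far end, and the bail rests with its tongue towards the open end.

```bash
python3 - <<'E'
from h import *
np.set_printoptions(precision=4,suppress=True)
for n in("top","side"):
    Z=np.load(f"pics/m_{n}.npz"); m=cv2.morphologyEx(Z["m"].astype(np.uint8),cv2.MORPH_CLOSE,np.ones((3,3)))
    print(n,"cam",ray(n,[[0,0]])[0])
    k=13 if n=="top" else 11
    bl=cv2.morphologyEx(m,cv2.MORPH_OPEN,np.ones((k+4,k+4) if n=="top" else (k,k+10)))
    def rect(mask,z):
        c=max(cv2.findContours(mask.astype(np.uint8),0,1)[0],key=cv2.contourArea)[:,0]
        P=plane(n,c,z)[:,:2].astype(np.float32); return cv2.minAreaRect(P*1000),P
    rb,_=rect(bl,.018); print(" blade rect",rb)
    P=plane(n,np.argwhere(m)[:,::-1],.018)[:,:2]; B=plane(n,np.argwhere(bl)[:,::-1],.018)[:,:2]
    hd=cv2.morphologyEx(((m>0)&(cv2.dilate(bl,np.ones((3,3)))==0)).astype(np.uint8),cv2.MORPH_OPEN,np.ones((3,3)))
    H=plane(n,np.argwhere(hd)[:,::-1],.018)[:,:2]
    ax=B.mean(0)-H.mean(0); print(" blade c",B.mean(0),"handle c",H.mean(0),"yaw",np.degrees(np.arctan2(ax[1],ax[0])))
    u=ax/np.linalg.norm(ax); s=(P-B.mean(0))@u; print(" along",s.min(),s.max(), "origin",B.mean(0)-.06*u,"grip",B.mean(0)-.09*u)
    t=Z["t"]; rt,_=rect(t,.014); print(" tray rect",rt,"\n",cv2.boxPoints(rt))
    # tray side edges and front edge by line fits on the mask contour
    c=max(cv2.findContours(t.astype(np.uint8),0,1)[0],key=cv2.contourArea)[:,0]
    Q=plane(n,c,.014)[:,:2]
    bp=cv2.boxPoints(rt)/1000
    for i in range(4):
        a,b=bp[i],bp[(i+1)%4]; e=(b-a)/np.linalg.norm(b-a); nn=np.array([-e[1],e[0]])
        q=Q[abs((Q-a)@nn)<.006]
        if len(q)<8: continue
        l=cv2.fitLine(q.astype(np.float32),cv2.DIST_HUBER,0,1e-4,1e-4).ravel()
        print("  edge",a,b,len(q),"fit pt",l[2:],"deg",np.degrees(np.arctan2(l[1],l[0])))
E
```

```text
top cam [ 0.2721 -0.0119  1.4759]
 blade rect ((643.5289306640625, -200.91983032226562), (118.78119659423828, 105.9847183227539), 4.460815906524658)
 blade c [ 0.6437 -0.2006] handle c [ 0.5384 -0.1902] yaw -5.6249961441558565
 along -0.14647724419284655 0.06104211164758163 origin [ 0.584  -0.1947] grip [ 0.5542 -0.1918]
 tray rect ((631.8612060546875, 223.05673217773438), (286.7536315917969, 166.4403839111328), 8.255578994750977) 
 [[478.0206 284.8272]
 [501.9197 120.1116]
 [785.7018 161.2863]
 [761.8027 326.0019]]
  edge [0.478  0.2848] [0.5019 0.1201] 55 fit pt [0.4908 0.2083] deg -82.07503
  edge [0.5019 0.1201] [0.7857 0.1613] 111 fit pt [0.6995 0.1507] deg 8.452823
  edge [0.7618 0.326 ] [0.478  0.2848] 89 fit pt [0.6315 0.3071] deg 8.255583
side cam [0.4932 0.8511 0.5915]
 blade rect ((643.5529174804688, -194.14144897460938), (116.65740203857422, 103.82554626464844), 3.8968470096588135)
 blade c [ 0.6436 -0.1934] handle c [ 0.5537 -0.1809] yaw -7.890051058111012
 along -0.14307624027654037 0.06373013231885746 origin [ 0.5842 -0.1852] grip [ 0.5545 -0.181 ]
 tray rect ((633.9775390625, 234.00167846679688), (288.0054626464844, 180.37619018554688), 8.15723705291748) 
 [[478.6349 302.8447]
 [504.2286 124.2935]
 [789.3201 165.1586]
 [763.7265 343.7098]]
  edge [0.4786 0.3028] [0.5042 0.1243] 62 fit pt [0.4906 0.2277] deg -81.72302
  edge [0.5042 0.1243] [0.7893 0.1652] 84 fit pt [0.5953 0.1398] deg 8.098095
  edge [0.7893 0.1652] [0.7637 0.3437] 12 fit pt [0.764  0.3302] deg -75.40751
  edge [0.7637 0.3437] [0.4786 0.3028] 138 fit pt [0.6041 0.3186] deg 8.058442
```

```bash
python3 - <<'E'
from h import *
np.set_printoptions(precision=4,suppress=True)
for n in("top","side"):
    m=np.load(f"pics/m_{n}.npz")["m"].astype(np.uint8); m=cv2.morphologyEx(m,cv2.MORPH_CLOSE,np.ones((3,3)))
    P=plane(n,np.argwhere(m)[:,::-1],.018)[:,:2]; c=P.mean(0)
    w,V=np.linalg.eigh(np.cov((P-c).T)); u=V[:,1]*np.sign(V[0,1]); v=np.array([-u[1],u[0]])
    # moments weighting: pixels nearly uniform in the world
    s=(P-c)@u; y=(P-c)@v
    print(n,"pca yaw",np.degrees(np.arctan2(u[1],u[0])),"c",c,"s",s.min(),s.max(),"y",y.min(),y.max())
    A=120*110; H=89*28; com=(A*60-H*44.5)/(A+H)/1000; print(" origin",c-com*u,"grip",c-(com+.03)*u)
    C=max(cv2.findContours(m,0,1)[0],key=cv2.contourArea)[:,0]; Q=plane(n,C,.018)[:,:2]; qs=(Q-c)@u;qy=(Q-c)@v
    for nm,k in(("nose",(qs>.088)|((qs>.075)&(abs(qy)<.035))),("L",(qy>.042)&(qs>-.015)&(qs<.07)),("R",(qy<-.042)&(qs>-.015)&(qs<.07)),("hL",(qy>0)&(qs<-.045)&(qs>-.105)),("hR",(qy<0)&(qs<-.045)&(qs>-.105))):
        if k.sum()>5:
            l=cv2.fitLine(Q[k].astype(np.float32),cv2.DIST_HUBER,0,1e-4,1e-4).ravel(); print("  ",nm,k.sum(),l[2:],np.degrees(np.arctan(l[1]/l[0])))
# corner triangulation: tray front corners, board handle end (crop px -> image px)
E
python3 - <<'E'
from h import *
# hand-picked features from crops (crop scale)
def t(x,y): return [172+x*78/380,140+y*110/280]
def s(x,y): return [175+x*165/380,250+y*75/280]
def bt(x,y): return [315+x*65/380,175+y*85/280]
def bs(x,y): return [245+x*90/380,165+y*40/280]
for nm,a,b in(("trayFR",t(700,257) if 0 else t(701-380,257),s(720-380,300-280)),("trayFL",t(433-380,260),s(741-380,520-280)),
 ("bladeNoseL",bt(100,30),bs(38,463-280)),("bladeNoseR",bt(300,50),bs(78,340-280)),("bladeBackL",bt(66,150),bs(210,484-280)),("handleEndR",bt(165,255),bs(350,420-280)),
 ("stopTopL",t(502-380,50),s(440-380,405-280)),("stopTopR",t(610-380,50),s(443-380,335-280))):
    p,e=tri(a,b); print(nm,p.round(4),"gap",round(e,4))
E
```

```text
top pca yaw -5.185804424613084 c [ 0.6276 -0.1984] s -0.13021335765856992 0.07730985560060435 y -0.05446952335009538 0.05452021108937615
 origin [ 0.5843 -0.1944] grip [ 0.5545 -0.1917]
   nose 16 [ 0.7035 -0.2041] 84.44203
   L 26 [ 0.6569 -0.1477] -5.75057
   R 27 [ 0.6503 -0.2536] -5.1225677
   hL 19 [ 0.55   -0.1786] -4.247208
   hR 19 [ 0.5482 -0.2036] -4.5533037
side pca yaw -5.039851345465989 c [ 0.6279 -0.1906] s -0.12734621297498794 0.0777523383355563 y -0.05592525246917104 0.05251260014163955
 origin [ 0.5847 -0.1868] grip [ 0.5548 -0.1841]
   nose 11 [ 0.7039 -0.1989] 83.56042
   L 29 [ 0.645 -0.142] -5.191508
   R 27 [ 0.6523 -0.2461] -6.896676
   hL 21 [ 0.5534 -0.1713] 3.8441157
   hR 20 [ 0.5495 -0.1966] -6.2309237
trayFR [0.5017 0.1196 0.0075] gap 0.003
trayFL [ 0.4801  0.2883 -0.0007] gap 0.0007
bladeNoseL [ 0.7088 -0.1531  0.0121] gap 0.0004
bladeNoseR [ 0.6988 -0.2609  0.0137] gap 0.0021
bladeBackL [ 0.5906 -0.1442  0.012 ] gap 0.0003
handleEndR [ 0.4981 -0.2033  0.012 ] gap 0.0013
stopTopL [0.7357 0.2727 0.0446] gap 0.0022
stopTopR [0.7498 0.2065 0.0348] gap 0.0094
```

Careful with the scale: shifts go in shares of 0.4 m and turns go in shares of pi/2 rad. That gives: -0.037 m / 0.4 = -0.0925, -0.017 m / 0.4 = -0.0425, -0.118 rad / 1.5708 = -0.0751.

```bash
echo '[[[0,0,0,-0.0751,0.085],[0,0,0,-0.0751,0.085],[0,0,0,-0.0745,0.085],[-0.0425,-0.0925,0,0,0.085],[-0.0425,-0.0925,0,0,0.085],[-0.0425,-0.0925,0,0,0.085],[-0.0425,-0.0925,0,0,0.085],[-0.0425,-0.0925,0,0,0.085],[-0.0425,-0.0925,0,0,0.085],[-0.0425,-0.0925,0,0,0.085],[-0.0425,-0.0925,0,0,0.085],[-0.0425,-0.0925,0,0,0.085]]]' > m.json && python3 jog.py m.json 40
echo '[[[-0.0425,-0.0925,0,0,0.085],[-0.0425,-0.0925,0,0,0.085],[-0.0425,-0.0925,0,0,0.085],[-0.0425,-0.0925,0,0,0.085],[-0.0425,-0.0925,0,0,0.085],[-0.0425,-0.0925,0,0,0.085],[-0.0425,-0.0925,0,0,0.085],[-0.0425,-0.0925,0,0,0.085],[-0.0425,-0.0925,0,0,0.085],[-0.0425,-0.0925,0,0,0.085],[0,0,0,0,0.085]]]' > m.json && python3 jog.py m.json
cat >> h.py <<'E'
def to(goal,yaw):  # offset to goal (x,y,z) in tool axes, turn about tool z so that -tool x heads along yaw (deg)
    from scipy.spatial.transform import Rotation as Ro
    s=r.get_state(); q=s["ee_rot"]; R=Ro.from_quat([q[1],q[2],q[3],q[0]]).as_matrix()
    h=np.degrees(np.arctan2(-R[1,0],-R[0,0]))
    print("t",round(s["clock"],2),"pos",s["eef_pos"].round(4),"heading",h.round(2),"tilt z",R[:,2].round(4),"F",s["force"].round(2),"w",round(s["grip_width"],4))
    print("tool d",(R.T@(np.array(goal)-s["eef_pos"])).round(4),"turn",-np.radians(yaw-h).round(4))
E
python3 -c "
from h import *
to((.5545,-.1917,.10),-5.3)"
```

```text
clock: 1.1
eef_pos: [0.4016, 0.239, 0.2312]
ee_rot: [-0.0, 0.046, 0.999, -0.0]
force: [0.8, 0.1, 0.7]
grip_width: 0.0852
finger_force: 0.0
clock: 2.02
eef_pos: [0.5376, -0.1522, 0.2314]
ee_rot: [0.001, 0.051, 0.999, -0.003]
force: [-0.9, -0.5, 0.5]
grip_width: 0.0853
finger_force: 0.0
t 2.02 pos [ 0.5376 -0.1522  0.2314] heading -5.87 tilt z [ 0.0015 -0.0055 -1.    ] F [-0.87 -0.52  0.49] w 0.0853
tool d [-0.0206 -0.0369  0.1316] turn -0.01
```

Converted, -0.036 m / 0.4 = -0.09, -0.0206 m / 0.4 = -0.0515, -0.01 rad / 1.5708 = -0.0064.

```bash
echo '[[[-0.0515,-0.09,0,-0.0064,0.085],[0,0,0.09,0,0.085],[0,0,0.09,0,0.085],[0,0,0.09,0,0.085],[0,0,0.08,0,0.085],[0,0,0.075,0,0.085],[0,0,0,0,0.085],[0,0,0,0,0.085]]]' > m.json && python3 jog.py m.json
python3 -c "
from h import *
to((.5545,-.1917,.004),-5.3)
im,d=r.get_image('top'); cv2.imwrite('pics/g1.png',cv2.resize(im[150:290,290:430],(600,600),interpolation=2)[...,::-1])"
```

```text
clock: 2.68
eef_pos: [0.5527, -0.1803, 0.06]
ee_rot: [-0.002, 0.041, 0.999, 0.0]
force: [0.2, -1.0, 0.8]
grip_width: 0.085
finger_force: 0.0
t 2.68 pos [ 0.5527 -0.1803  0.06  ] heading -4.7 tilt z [-4.e-03  7.e-04 -1.e+00] F [ 0.21 -1.    0.83] w 0.085
tool d [-0.0029 -0.0113  0.056 ] turn 0.0106
```

View pics/g1.png

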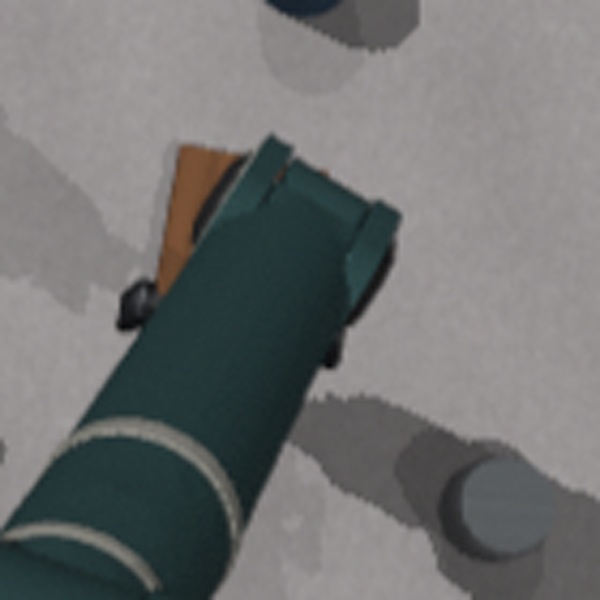

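The picture shows the fingertips at crop (140, 300) and (335, 350), astride the hidden handle. The tin is well clear at (500, 505).

Converted, 0.02 m / 0.4 = 0.05, -0.011 m / 0.4 = -0.0275, 0.01 rad / 1.5708 = 0.0064.

```bash
echo '[[[-0.0075,-0.0275,0,0.0064,0.085],[0,0,0.05,0,0.085],[0,0,0.05,0,0.085],[0,0,0.03,0,0.085],[0,0,0,0,0.085],[0,0,0,0,0.085]]]' > m.json && python3 jog.py m.json
python3 -c "
from h import *
to((.5545,-.1917,.004),-5.3)"
```

```text
clock: 3.23
eef_pos: [0.5567, -0.1925, 0.0102]
ee_rot: [0.0, 0.046, 0.999, -0.0]
force: [0.2, -1.2, -0.1]
grip_width: 0.0848
finger_force: 0.0
t 3.23 pos [ 0.5567 -0.1925  0.0102] heading -5.29 tilt z [ 9.e-04 -4.e-04 -1.e+00] F [ 0.21 -1.18 -0.12] w 0.0848
tool d [0.0023 0.0006 0.0062] turn 0.0001
```

Converted, 0.007 m / 0.4 = 0.0175, 0.002 m / 0.4 = 0.005.

```bash
echo '[[[0.005,0,0.0175,0,0.085],[0,0,0,0,0.085],[0,0,0,0,0.02],[0,0,0,0,0.02],[0,0,0,0,0.02],[0,0,0,0,0.02],[0,0,0,0,0.02],[0,0,0,0,0.02],[0,0,0,0,0.02],[0,0,0,0,0.02]]]' > m.json && python3 jog.py m.json 60
python3 -c "
from h import *
to((.5545,-.1917,.003),-5.3)"
```

```text
clock: 4.07
eef_pos: [0.5546, -0.1918, 0.0028]
ee_rot: [0.0, 0.046, 0.999, -0.0]
force: [-0.8, 0.2, 5.1]
grip_width: 0.0263
finger_force: 60.3
t 4.07 pos [ 0.5546 -0.1918  0.0028] heading -5.26 tilt z [ 9.e-04 -2.e-04 -1.e+00] F [-0.78  0.22  5.08] w 0.0263
tool d [ 0.0001  0.0001 -0.0002] turn 0.0007
```

Converted, -0.003 m / 0.4 = -0.0075.

```bash
echo '[[[0,0,0,0,0.04],[0,0,0,0,0.04],[0,0,-0.0075,0,0.04],[0,0,0,0,0.02],[0,0,0,0,0.02],[0,0,0,0,0.02],[0,0,0,0,0.02],[0,0,0,0,0.02]]]' > m.json && python3 jog.py m.json 60
echo '[[[0,0,-0.05,0,0.02],[0,0,-0.075,0,0.02],[0,0,-0.075,0,0.02],[0,0,-0.05,0,0.02],[0,0,0,0,0.02],[0,0,0,0,0.02]]]' > m.json && python3 jog.py m.json
python3 -c "
from h import *
to((.5677,.2145,.1),8.3)
for n in('side','top'):
    im,d=r.get_image(n); np.savez(f'pics/{n}1.npz',im=im,d=d); cv2.imwrite(f'pics/{n}1.png',im[...,::-1])
a,b=[np.load(f'pics/{n}1.npz')['im'] for n in('top','side')]
cv2.imwrite('pics/g2.png',np.hstack([cv2.resize(a[150:290,290:430],(400,400)),cv2.resize(b[130:230,220:320],(400,400))])[...,::-1])"
```

```text
clock: 4.73
eef_pos: [0.5544, -0.1918, 0.0057]
ee_rot: [0.0, 0.046, 0.999, -0.0]
force: [-0.4, -1.0, 5.5]
grip_width: 0.0266
finger_force: 59.7
clock: 5.23
eef_pos: [0.5544, -0.1915, 0.1057]
ee_rot: [0.001, 0.046, 0.999, 0.0]
force: [0.3, 0.2, -2.7]
grip_width: 0.0264
finger_force: 59.4
t 5.23 pos [ 0.5544 -0.1915  0.1057] heading -5.25 tilt z [ 0.0013 -0.     -1.    ] F [ 0.35  0.24 -2.66] w 0.0264
tool d [0.0239 0.4055 0.0057] turn -0.2365
```

View pics/g2.png

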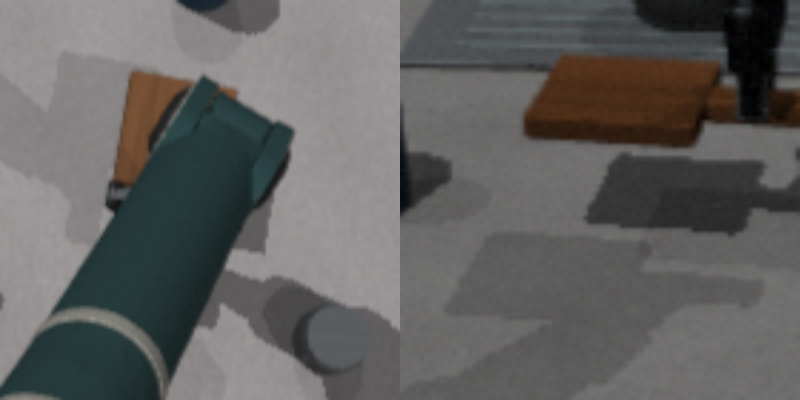

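The board is lifted clear and level by its handle, with the blade in the side crop at (525–720, 55–145) and nothing else touched. Next I carry it to the front of the tray.

Converted, 0.025 m / 0.4 = 0.0625, 0.003 m / 0.4 = 0.0075, -0.08 rad / 1.5708 = -0.0509.

```bash
echo '[[[0,0,0,-0.0509,0.02],[0,0,0,-0.0509,0.02],[0,0,0,-0.0484,0.02],[0.005,0.0625,0,0,0.02],[0.005,0.0625,0,0,0.02],[0.005,0.0625,0,0,0.02],[0.005,0.0625,0,0,0.02],[0.005,0.0625,0,0,0.02],[0.0075,0.0625,0,0,0.02],[0.0075,0.0625,0,0,0.02],[0.0075,0.0625,0,0,0.02]]]' > m.json && python3 jog.py m.json
echo '[[[0.005,0.0625,0,0,0.02],[0.005,0.0625,0,0,0.02],[0.005,0.0625,0,0,0.02],[0.005,0.0625,0,0,0.02],[0.005,0.0625,0,0,0.02],[0.0075,0.0625,0,0,0.02],[0.0075,0.0625,0,0,0.02],[0.0075,0.0625,0,0,0.02],[0,0,0,0,0.02],[0,0,0,0,0.02]]]' > m.json && python3 jog.py m.json
python3 -c "
from h import *
to((.4589,.1986,.05),8.3)"
```

```text
clock: 6.25
eef_pos: [0.5048, 0.0045, 0.1035]
ee_rot: [-0.002, -0.072, 0.997, -0.0]
force: [1.2, -0.1, -1.9]
grip_width: 0.0264
finger_force: 59.5
clock: 7.08
eef_pos: [0.4574, 0.1997, 0.1037]
ee_rot: [-0.002, -0.074, 0.997, -0.001]
force: [0.9, -0.8, -1.2]
grip_width: 0.0261
finger_force: 59.6
t 7.08 pos [0.4574 0.1997 0.1037] heading 8.46 tilt z [-0.003  -0.0013 -1.    ] F [ 0.95 -0.8  -1.23] w 0.0261
tool d [-0.0014 -0.0013  0.0537] turn 0.0028
```

Converted, 0.02 m / 0.4 = 0.05, 0.01 m / 0.4 = 0.025, 0.003 rad / 1.5708 = 0.0019.

```bash
echo '[[[-0.0035,-0.0033,0.05,0.0019,0.02],[0,0,0.05,0,0.02],[0,0,0.05,0,0.02],[0,0,0.025,0,0.02],[0,0,0,0,0.02],[0,0,0,0,0.02]]]' > m.json && python3 jog.py m.json
python3 -c "
from h import *
to((.4589,.1986,.0197),8.3)
for n in('side','top'):
    im,d=r.get_image(n); np.savez(f'pics/{n}2.npz',im=im,d=d)
a,b=[np.load(f'pics/{n}2.npz')['im'] for n in('top','side')]
cv2.imwrite('pics/g3.png',np.hstack([cv2.resize(a[140:280,160:270],(350,445),interpolation=2),cv2.resize(b[240:340,170:410],(450,445),interpolation=2)])[...,::-1])"
```

```text
clock: 7.58
eef_pos: [0.4605, 0.1965, 0.0347]
ee_rot: [-0.001, -0.07, 0.998, -0.001]
force: [0.2, -0.3, -1.4]
grip_width: 0.0262
finger_force: 59.5
t 7.58 pos [0.4605 0.1965 0.0347] heading 8.01 tilt z [-0.0016 -0.0013 -1.    ] F [ 0.23 -0.33 -1.44] w 0.0262
tool d [0.0012 0.0023 0.015 ] turn -0.0051
```

View pics/g3.png

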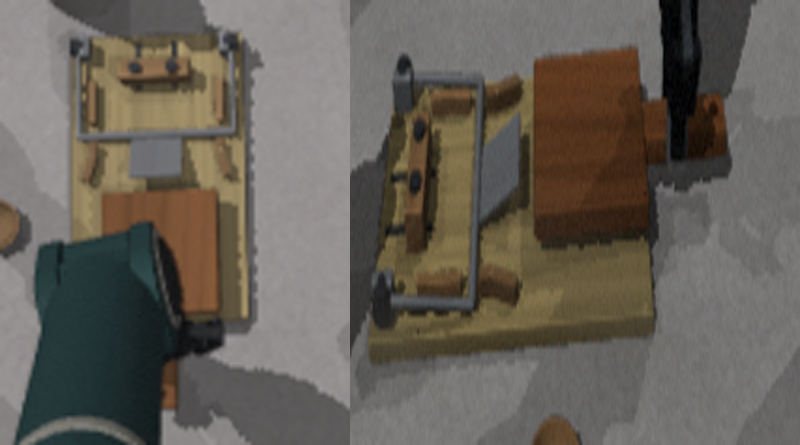

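The board hovers above the front of the tray. In the top crop its nose runs from (103, 192) to (215, 190), centred between the tray edges at 72 and 248, and it stops short of the tongue at (130–182, 178). I'll measure the offsets next.

```bash
python3 - <<'E'
from h import *
np.set_printoptions(precision=4,suppress=True)
O=np.array([.5677,.2145]);a=np.radians(8.3);u=np.array([np.cos(a),np.sin(a)]);v=np.array([-u[1],u[0]])
for n,box in(("top",(185,190,250,275)),("side",(250,240,400,300))):
    D=np.load(f"pics/{n}2.npz"); m=boxmask(D["im"],(0,90,60),(14,255,255),box); 
    c=cloud(n,D["d"],m); print(n,m.sum(),"z",np.percentile(c[:,2],[10,50,90]))
    C=max(cv2.findContours(m.astype(np.uint8),0,1)[0],key=cv2.contourArea)[:,0]
    Q=plane(n,C,.047)[:,:2]-O; x=Q@u;y=Q@v
    print(" x",x.min(),x.max()," y",y.min(),y.max())
    for nm,k in(("nose",(x>x.max()-.006)&(y<.045)&(y>-.045)),("R",(y<-.045)&(x<.03)&(x>-.07)),("L",(y>.042)&(x<.03)&(x>-.04))):
        if k.sum()>4: 
            l=cv2.fitLine(Q[k].astype(np.float32),cv2.DIST_HUBER,0,1e-4,1e-4).ravel(); d=l[:2]; print(" ",nm,k.sum(),"tray xy",l[2:]@u,l[2:]@v,"deg rel",(np.degrees(np.arctan2(d@v,d@u))+90)%180-90)
# bed edges right / left from first image, tray frame
for n in("top",):
    D=np.load(f"pics/{n}0.npz");t=np.load(f"pics/m_{n}.npz")["t"]
    C=max(cv2.findContours(t.astype(np.uint8),0,1)[0],key=cv2.contourArea)[:,0]
    Q=plane(n,C,.014)[:,:2]-O;x=Q@u;y=Q@v
    for k in((y>.077)&(x>-.07)&(x<.1),(y<-.077)&(x>-.07)&(x<.1)):
        l=cv2.fitLine(Q[k].astype(np.float32),cv2.DIST_HUBER,0,1e-4,1e-4).ravel(); print("edge y",l[2:]@v,"x",l[2:]@u,"deg",np.degrees(np.arctan2(l[1],l[0])))
    print("front x",np.median(x[x<-.07]))
    g=cv2.cvtColor(D["im"],cv2.COLOR_RGB2HSV); b=boxmask(D["im"],(0,0,60),(180,60,255),(200,178,222,198))
    Q=plane(n,np.argwhere(b)[:,::-1],.03)[:,:2]-O; print("tongue",b.sum(),"y",(Q@v).mean(),"x",(Q@u).min(),(Q@u).max())
    s=boxmask(D["im"],(0,80,50),(14,255,255),(193,148,228,172)); Q=plane(n,np.argwhere(s)[:,::-1],.04)[:,:2]-O
    print("stop",s.sum(),"y",(Q@v).mean(),"x",(Q@u).min(),(Q@u).max())
E
```

```text
top 793 z [0.0439 0.0479 0.0521]
 x -0.07629402653166464 0.044449648386914016  y -0.059173005866140625 0.04939494007092902
  nose 30 tray xy 0.04118591324543784 0.00801348287330575 deg rel -89.24830111927193
  R 32 tray xy -0.02739753139259017 -0.05756541940067801 deg rel 0.947781900209506
  L 10 tray xy 0.015119631391102199 0.048150651773671255 deg rel 7.765756086793189
side 2158 z [0.0444 0.0459 0.0472]
 x -0.10035159154716372 0.04427380601907804  y -0.052839038182575605 0.059386524033181114
  nose 29 tray xy 0.044238970735780585 -0.0018162223329403087 deg rel -89.95693368960966
  R 47 tray xy -0.013367607122663805 -0.05089772296256041 deg rel 0.8779181201880135
  L 36 tray xy 0.0003787309132122226 0.05603531270764395 deg rel 1.566770130500828
edge y 0.08245962054250752 x 0.02036947468694541 deg 8.255581
edge y -0.0825858668424275 x 0.012601090088207855 deg 8.32862
front x -0.07710609751962133
tongue 270 y -0.0003924173254429092 x 0.06167896557485379 0.11000504745660152
stop 7 y -0.024984819037429152 x 0.15516105340757452 0.16141463397360697
```

Converted, 0.006 m / 0.4 = 0.015, 0.005 m / 0.4 = 0.0125, 0.016 rad / 1.5708 = 0.0102.

```bash
echo '[[[0,0.0113,0,0.0102,0.02],[0,0,0.015,0,0.02],[0,0,0.0125,0,0.02],[0,0,0,0,0.02],[0,0,0.005,0,0.02],[0,0,0,0,0.02]]]' > m.json && python3 jog.py m.json
python3 -c "
from h import *
to((.4589,.1986,.0197),8.3)"
```

```text
clock: 8.18
eef_pos: [0.4598, 0.2019, 0.0219]
ee_rot: [-0.0, -0.063, 0.998, -0.0]
force: [-0.6, 0.6, -2.4]
grip_width: 0.0265
finger_force: 59.6
t 8.18 pos [0.4598 0.2019 0.0219] heading 7.17 tilt z [-5.e-04 -4.e-04 -1.e+00] F [-0.58  0.64 -2.36] w 0.0265
tool d [ 0.0014 -0.0032  0.0022] turn -0.0197
```

Converted, 0.001 m / 0.4 = 0.0025.

```bash
echo '[[[0,0,0.0025,0,0.02],[0,0,0,0,0.02]]]' > m.json && python3 jog.py m.json; echo '[[[0,0,0.0025,0,0.02],[0,0,0,0,0.02],[0,0,0,0,0.02]]]' > m.json && python3 jog.py m.json
python3 - <<'E'
from h import *
to((.4589,.1986,.0197),8.3)
np.set_printoptions(precision=4,suppress=True)
O=np.array([.5677,.2145]);a=np.radians(8.3);u=np.array([np.cos(a),np.sin(a)]);v=np.array([-u[1],u[0]])
for n,box in(("top",(185,190,250,275)),("side",(250,240,400,300))):
    im,d=r.get_image(n); m=boxmask(im,(0,90,60),(14,255,255),box); c=cloud(n,d,m); print(n,m.sum(),"z",np.percentile(c[:,2],50))
    C=max(cv2.findContours(m.astype(np.uint8),0,1)[0],key=cv2.contourArea)[:,0]
    Q=plane(n,C,.032)[:,:2]-O; x=Q@u;y=Q@v; print(" x",x.max()," y",y.min(),y.max())
    for nm,k in(("nose",(x>x.max()-.006)&(abs(y)<.045)),("R",(y<-.042)&(x<.03)&(x>-.07)),("L",(y>.045)&(x<.03)&(x>-.06))):
        if k.sum()>4: 
            l=cv2.fitLine(Q[k].astype(np.float32),cv2.DIST_HUBER,0,1e-4,1e-4).ravel(); e=l[:2]; print(" ",nm,k.sum(),l[2:]@u,l[2:]@v,"deg rel",(np.degrees(np.arctan2(e@v,e@u))+90)%180-90)
E
```

```text
clock: 8.35
eef_pos: [0.4601, 0.202, 0.0212]
ee_rot: [-0.0, -0.062, 0.998, -0.0]
force: [1.2, -0.5, -1.4]
grip_width: 0.0262
finger_force: 59.6
clock: 8.6
eef_pos: [0.4602, 0.2021, 0.0204]
ee_rot: [0.0, -0.062, 0.998, 0.0]
force: [-0.6, 0.4, -1.8]
grip_width: 0.0265
finger_force: 59.6
t 8.6 pos [0.4602 0.2021 0.0204] heading 7.17 tilt z [ 3.e-04  1.e-04 -1.e+00] F [-0.62  0.37 -1.76] w 0.0265
tool d [ 0.0017 -0.0033  0.0007] turn -0.0198
top 805 z 0.03338453485334569
 x 0.043273203401726565  y -0.05542835485124894 0.051862487490045364
  nose 29 0.04137350755605719 -0.01720900350902678 deg rel -89.5329769629075
  R 32 -0.025793283928371272 -0.05411618830374486 deg rel -1.186237175788932
  L 12 0.013718115295430034 0.05149764545207231 deg rel 1.606458706166805
side 2170 z 0.03198364893111483
 x 0.04494592049467054  y -0.04960533588142551 0.06177130305681278
  nose 29 0.04388679430402509 -0.0005030834427618328 deg rel 88.16567284539232
  R 47 -0.019661315764985872 -0.04752755350148678 deg rel -1.0086517706950673
  L 47 -0.015107785773538392 0.05917301534608877 deg rel 0.5300747665336019
```

Converted, 0.0008 m / 0.4 = 0.002, -0.009 rad / 1.5708 = -0.0057.

```bash
echo '[[[0,0,0.002,-0.0057,0.02],[0,0,0,0,0.02],[0,0,0,0,0.02]]]' > m.json && python3 jog.py m.json; echo '[[[0,0,0.002,0,0.02],[0,0,0,0,0.02],[0,0,0,0,0.02]]]' > m.json && python3 jog.py m.json; echo '[[[0,0,0.002,0,0.02],[0,0,0,0,0.02],[0,0,0,0,0.02]]]' > m.json && python3 jog.py m.json
```

```text
clock: 8.95
eef_pos: [0.4603, 0.202, 0.0197]
ee_rot: [0.0, -0.067, 0.998, 0.0]
force: [-0.9, -1.1, 0.0]
grip_width: 0.0264
finger_force: 59.9
clock: 9.2
eef_pos: [0.4602, 0.2021, 0.0194]
ee_rot: [0.0, -0.067, 0.998, 0.0]
force: [-1.5, -1.5, 8.6]
grip_width: 0.0263
finger_force: 60.8
clock: 9.45
eef_pos: [0.4601, 0.2021, 0.019]
ee_rot: [0.0, -0.067, 0.998, 0.0]
force: [-2.9, -2.4, 14.6]
grip_width: 0.0267
finger_force: 61.5
```

Converted, -0.004 m / 0.4 = -0.01, -0.002 m / 0.4 = -0.005.

```bash
echo '[[[0,0,-0.0033,0,0.02],[0,0,0,0,0.02],[-0.01,0,0,0,0.02],[-0.01,0,0,0,0.02],[-0.01,0,0,0,0.02],[-0.005,0,0,0,0.02],[0,0,0,0,0.02]]]' > m.json && python3 jog.py m.json; echo '[[[-0.0075,0,0,0,0.02],[-0.0075,0,0,0,0.02],[-0.0075,0,0,0,0.02],[-0.0075,0,0,0,0.02],[0,0,0,0,0.02]]]' > m.json && python3 jog.py m.json;python3 -c "
from h import *
to((.5677,.2145,.0197),8.3)"
```

```text
clock: 10.03
eef_pos: [0.4725, 0.2042, 0.0196]
ee_rot: [-0.002, -0.067, 0.998, 0.0]
force: [-6.2, -0.9, 12.1]
grip_width: 0.0266
finger_force: 61.3
clock: 10.45
eef_pos: [0.4844, 0.2059, 0.0196]
ee_rot: [-0.002, -0.067, 0.998, 0.0]
force: [-5.9, -1.5, 13.3]
grip_width: 0.0262
finger_force: 61.3
t 10.45 pos [0.4844 0.2059 0.0196] heading 7.72 tilt z [-3.5e-03 -1.0e-04 -1.0e+00] F [-5.88 -1.47 13.32] w 0.0262
tool d [-0.0837 -0.0026 -0.0004] turn -0.0101
```

Converted, -0.003 m / 0.4 = -0.0075, -0.0006 m / 0.4 = -0.0015.

```bash
echo '[[[-0.0075,0,-0.0015,0,0.02],[-0.0075,0,0,0,0.02],[-0.0075,0,0,0,0.02],[-0.0075,0,0,0,0.02],[0,0,0,0,0.02]]]' > m.json && python3 jog.py m.json; echo '[[[-0.0075,0.0005,0,0,0.02],[-0.0075,0,0,0,0.02],[-0.0075,0,0,0,0.02],[-0.0075,0,0,0,0.02],[0,0,0,0,0.02]]]' > m.json && python3 jog.py m.json;python3 -c "
from h import *
to((.5677,.2145,.0197),8.3)
a,_=r.get_image('top');b,_=r.get_image('side')
cv2.imwrite('pics/g4.png',np.hstack([cv2.resize(a[140:280,160:270],(350,445),interpolation=2),cv2.resize(b[240:340,170:410],(450,445),interpolation=2)])[...,::-1])"
```

```text
clock: 10.87
eef_pos: [0.4932, 0.2068, 0.0196]
ee_rot: [-0.005, -0.068, 0.998, -0.001]
force: [-13.9, -1.2, 16.7]
grip_width: 0.0266
finger_force: 61.9
clock: 11.28
eef_pos: [0.5043, 0.2086, 0.0196]
ee_rot: [-0.006, -0.068, 0.998, -0.001]
force: [-16.2, -2.3, 19.5]
grip_width: 0.0264
finger_force: 62.1
t 11.28 pos [0.5043 0.2086 0.0196] heading 7.76 tilt z [-0.0116 -0.0022 -0.9999] F [-16.15  -2.34  19.47] w 0.0264
tool d [-0.0637 -0.0027 -0.0008] turn -0.0095
```

View pics/g4.png

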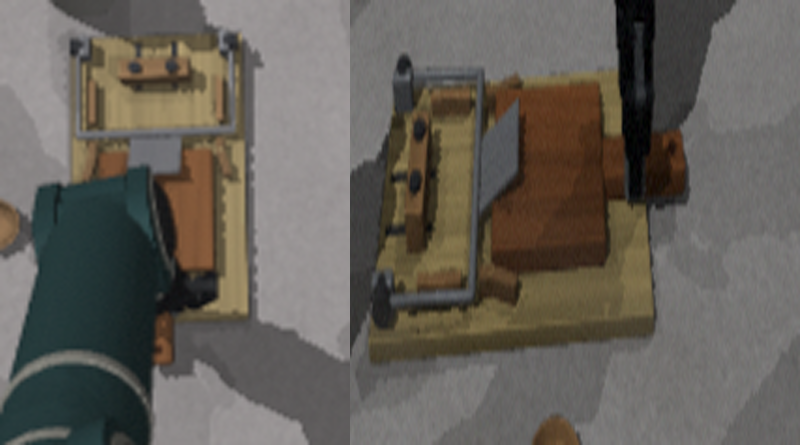

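The board's nose is under the tongue, in the side crop at (495–520, 100–260), and it sits straight between the guide mouths. I continue gently.

Converted, -0.003 m / 0.4 = -0.0075, -0.0008 m / 0.4 = -0.002.

```bash
echo '[[[-0.0075,0.0005,-0.002,0,0.02],[-0.0075,0,0,0,0.02],[-0.0075,0,0,0,0.02],[0,0,0,0,0.02]]]' > m.json && python3 jog.py m.json; echo '[[[-0.0075,0.0005,0,0,0.02],[-0.0075,0,0,0,0.02],[-0.0075,0,0,0,0.02],[0,0,0,0,0.02]]]' > m.json && python3 jog.py m.json;python3 -c "
from h import *
to((.5677,.2145,.0197),8.3)"
```

```text
clock: 11.72
eef_pos: [0.5133, 0.2098, 0.0197]
ee_rot: [-0.006, -0.068, 0.998, -0.001]
force: [-13.1, -2.3, 12.8]
grip_width: 0.026
finger_force: 61.2
clock: 12.05
eef_pos: [0.5204, 0.211, 0.0197]
ee_rot: [-0.008, -0.068, 0.998, -0.001]
force: [-18.3, -3.4, 17.2]
grip_width: 0.0268
finger_force: 61.8
t 12.05 pos [0.5204 0.211  0.0197] heading 7.76 tilt z [-0.015  -0.0032 -0.9999] F [-18.3   -3.37  17.17] w 0.0268
tool d [-0.0473 -0.0029 -0.0008] turn -0.0095
```

Converted, -0.003 m / 0.4 = -0.0075, -0.0006 m / 0.4 = -0.0015.

```bash
echo '[[[-0.0075,0.0005,-0.0015,0,0.02],[-0.0075,0,0,0,0.02],[-0.0075,0,0,0,0.02],[0,0,0,0,0.02]]]' > m.json && python3 jog.py m.json; echo '[[[-0.0075,0.0005,0,0,0.02],[-0.0075,0,0,0,0.02],[-0.0075,0,0,0,0.02],[0,0,0,0,0.02]]]' > m.json && python3 jog.py m.json;python3 -c "
from h import *
to((.5677,.2145,.0197),8.3)"
```

```text
clock: 12.38
eef_pos: [0.5343, 0.2129, 0.0199]
ee_rot: [-0.002, -0.067, 0.998, -0.001]
force: [-5.5, 0.2, -0.1]
grip_width: 0.0263
finger_force: 59.7
clock: 12.72
eef_pos: [0.5438, 0.2142, 0.0201]
ee_rot: [-0.002, -0.067, 0.998, -0.0]
force: [-3.9, -0.8, -1.7]
grip_width: 0.0264
finger_force: 59.6
t 12.72 pos [0.5438 0.2142 0.0201] heading 7.69 tilt z [-0.0033 -0.0011 -1.    ] F [-3.93 -0.78 -1.71] w 0.0264
tool d [-0.0237 -0.0029  0.0003] turn -0.0106
```

Careful with the scale: shifts go in shares of 0.4 m and turns go in shares of pi/2 rad. That gives: -0.003 m / 0.4 = -0.0075, 0.0004 m / 0.4 = 0.001.

```bash
echo '[[[-0.0075,0.0003,0.001,0,0.02],[-0.0075,0,0,0,0.02],[-0.0075,0,0,0,0.02],[-0.0075,0,0,0,0.02],[0,0,0,0,0.02]]]' > m.json && python3 jog.py m.json; echo '[[[-0.005,0,0,0,0.02],[-0.0025,0,0,0,0.02],[0,0,0,0,0.02]]]' > m.json && python3 jog.py m.json;python3 -c "
from h import *
to((.5677,.2145,.0197),8.3)"
```

```text
clock: 13.13
eef_pos: [0.5563, 0.216, 0.02]
ee_rot: [-0.001, -0.067, 0.998, -0.0]
force: [-4.2, -1.1, -2.7]
grip_width: 0.0266
finger_force: 59.6
clock: 13.38
eef_pos: [0.5594, 0.2165, 0.0203]
ee_rot: [-0.001, -0.067, 0.998, -0.0]
force: [-3.9, -0.4, -1.1]
grip_width: 0.0264
finger_force: 59.5
t 13.38 pos [0.5594 0.2165 0.0203] heading 7.69 tilt z [-1.3e-03 -5.0e-04 -1.0e+00] F [-3.87 -0.4  -1.13] w 0.0264
tool d [-0.008  -0.0031  0.0006] turn -0.0107
```

Converted, -0.001 m / 0.4 = -0.0025, 0.0003 m / 0.4 = 0.0008.

```bash
echo '[[[-0.0025,0,0.0008,0,0.02],[-0.0025,0,0,0,0.02],[0,0,0,0,0.02]]]' > m.json && python3 jog.py m.json|grep -E "pos|force"; echo '[[[-0.0025,0,0,0,0.02],[-0.0025,0,0,0,0.02],[0,0,0,0,0.02]]]' > m.json && python3 jog.py m.json|grep -E "pos|force"
```

```text
eef_pos: [0.562, 0.2169, 0.0204]
force: [-3.7, -0.2, -2.8]
finger_force: 59.5
eef_pos: [0.5643, 0.2173, 0.0205]
force: [-2.8, 0.4, -3.6]
finger_force: 59.4
```

Converted, -0.001 m / 0.4 = -0.0025.

```bash
echo '[[[-0.0025,0,0,0,0.02],[-0.0025,0,0,0,0.02],[0,0,0,0,0.02]]]' > m.json && python3 jog.py m.json|grep -E "pos|force"
```

```text
eef_pos: [0.5662, 0.2175, 0.0205]
force: [-3.7, -0.8, -3.5]
finger_force: 59.4
```

Converted, -0.001 m / 0.4 = -0.0025.

```bash
echo '[[[-0.0025,0,0,0,0.02],[-0.0025,0,0,0,0.02],[0,0,0,0,0.02]]]' > m.json && python3 jog.py m.json|grep -E "pos|force"
```

```text
eef_pos: [0.5682, 0.2178, 0.0205]
force: [-3.9, 0.3, -3.1]
finger_force: 59.4
```

Converted, -0.001 m / 0.4 = -0.0025, 0.0006 m / 0.4 = 0.0015.

```bash
echo '[[[-0.0025,0,0.0015,0,0.02],[-0.0025,0,0,0,0.02],[0,0,0,0,0.02]]]' > m.json && python3 jog.py m.json|grep -E "pos|force"
```

```text
eef_pos: [0.5702, 0.2181, 0.0199]
force: [-4.8, -0.6, -2.8]
finger_force: 59.5
```

Converted, -0.001 m / 0.4 = -0.0025.

```bash
echo '[[[-0.0025,0,0,0,0.02],[-0.0025,0,0,0,0.02],[0,0,0,0,0.02]]]' > m.json && python3 jog.py m.json|grep -E "pos|force"
```

```text
eef_pos: [0.5722, 0.2183, 0.02]
force: [-4.7, -0.6, -3.4]
finger_force: 59.5
```

Converted, -0.001 m / 0.4 = -0.0025.

```bash
echo '[[[-0.0025,0,0,0,0.02],[-0.0025,0,0,0,0.02],[0,0,0,0,0.02]]]' > m.json && python3 jog.py m.json|grep -E "pos|force"
```

```text
eef_pos: [0.5741, 0.2186, 0.0199]
force: [-4.3, -0.1, -2.9]
finger_force: 59.5
```

Converted, -0.001 m / 0.4 = -0.0025.

```bash
echo '[[[-0.0025,0,0,0,0.02],[-0.0025,0,0,0,0.02],[0,0,0,0,0.02]]]' > m.json && python3 jog.py m.json|grep -E "pos|force"
```

```text
eef_pos: [0.5748, 0.2187, 0.0198]
force: [-7.2, -1.3, -0.5]
finger_force: 59.8
```

Converted, -0.001 m / 0.4 = -0.0025.

```bash
echo '[[[-0.0025,0,0,0,0.02],[-0.0025,0,0,0,0.02],[0,0,0,0,0.02]]]' > m.json && python3 jog.py m.json|grep -E "pos|force"
```

```text
eef_pos: [0.5748, 0.2186, 0.0197]
force: [-12.1, -2.4, 4.8]
finger_force: 60.4
```

Converted, -0.001 m / 0.4 = -0.0025.

```bash
echo '[[[-0.0025,0,0,0,0.02],[-0.0025,0,0,0,0.02],[0,0,0,0,0.02]]]' > m.json && python3 jog.py m.json|grep -E "pos|force"
```

```text
eef_pos: [0.5748, 0.2186, 0.0197]
force: [-17.3, -3.8, 9.9]
finger_force: 61.0
```

Converted, 0.001 m / 0.4 = 0.0025.

```bash
echo '[[[0.0025,0,0,0,0.02],[0.0025,0,0,0,0.02],[0,0,0,0,0.02]]]' > m.json && python3 jog.py m.json;python3 -c "
from h import *
to((.5677,.2145,.0197),8.3)
a,_=r.get_image('top');b,_=r.get_image('side')
cv2.imwrite('pics/g5.png',np.hstack([cv2.resize(a[140:280,160:270],(350,445),interpolation=2),cv2.resize(b[240:340,170:340],(450,445),interpolation=2)])[...,::-1])"
```

```text
clock: 16.13
eef_pos: [0.5748, 0.2186, 0.0197]
ee_rot: [-0.003, -0.067, 0.998, -0.0]
force: [-12.0, -1.9, 5.2]
grip_width: 0.0266
finger_force: 60.3
t 16.13 pos [0.5748 0.2186 0.0197] heading 7.71 tilt z [-0.0062 -0.0013 -1.    ] F [-11.96  -1.85   5.17] w 0.0266
tool d [ 0.0076 -0.0031  0.0001] turn -0.0104
```

View pics/g5.png

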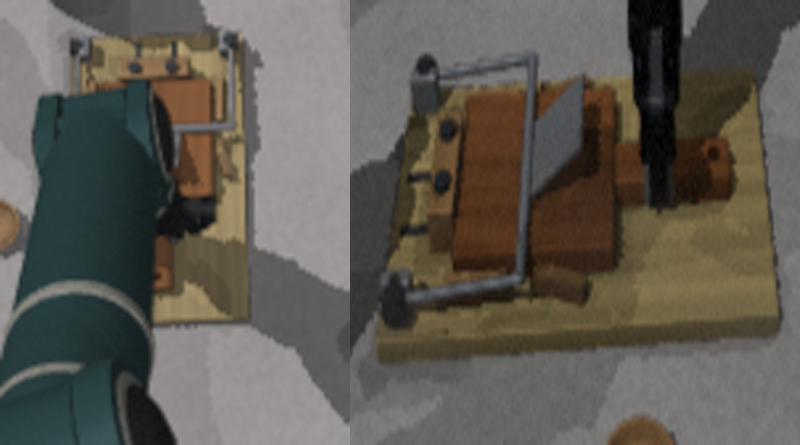

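The nose is against the stop along (440–470, 100–260), and the crossbar lies across the blade. I relax the push and let go.

Converted, 0.001 m / 0.4 = 0.0025.

```bash
echo '[[[0.0025,0,0,0,0.02],[0,0,0,0,0.02],[0,0,0,0,0.045],[0,0,0,0,0.045],[0,0,0,0,0.045],[0,0,0,0,0.085],[0,0,0,0,0.085],[0,0,0,0,0.085],[0,0,0,0,0.085]]]' > m.json && python3 jog.py m.json 20
echo '[[[0,0,-0.025,0,0.085],[0,0,-0.05,0,0.085],[0,0,-0.0875,0,0.085],[0,0,-0.0875,0,0.085],[0,0,-0.0875,0,0.085],[0,0,-0.075,0,0.085],[0.05,-0.075,0,0,0.085],[0.05,-0.075,0,0,0.085],[0.05,-0.075,0,0,0.085],[0.05,-0.075,0,0,0.085],[0.05,-0.075,0,0,0.085],[0.05,-0.075,0,0,0.085]]]' > m.json && python3 jog.py m.json
python3 - <<'E'
from h import *
to((.5677,.2145,.0197),8.3)
a,da=r.get_image('top');b,_=r.get_image('side')
O=np.array([.5677,.2145]);g=np.radians(8.3);u=np.array([np.cos(g),np.sin(g)]);v=np.array([-u[1],u[0]])
m=boxmask(a,(0,90,60),(14,255,255),(185,190,235,235)); 
print("z",np.percentile(cloud('top',da,m)[:,2],50)); P=plane('top',np.argwhere(m)[:,::-1],.032)[:,:2]-O
print("visible board x",(P@u).min(),(P@u).max())
cv2.imwrite('pics/g6.png',np.hstack([cv2.resize(a[140:280,160:270],(350,445),interpolation=2),cv2.resize(b[240:340,170:340],(450,445),interpolation=2)])[...,::-1])
E
```

```text
clock: 16.98
eef_pos: [0.5772, 0.219, 0.0201]
ee_rot: [0.0, -0.067, 0.998, 0.0]
force: [-0.2, -0.8, -0.4]
grip_width: 0.0848
finger_force: 0.0
clock: 17.98
eef_pos: [0.4811, 0.0231, 0.1857]
ee_rot: [0.001, -0.067, 0.998, 0.0]
force: [0.4, -0.3, -0.4]
grip_width: 0.0849
finger_force: 0.0
t 17.98 pos [0.4811 0.0231 0.1857] heading 7.69 tilt z [ 1.2e-03  5.0e-04 -1.0e+00] F [ 0.44 -0.33 -0.44] w 0.0849
tool d [-0.1112  0.178   0.1662] turn -0.0106
z 0.0328412280508128
visible board x -0.05034813078261504 0.08037776866322825
```

View pics/g6.png

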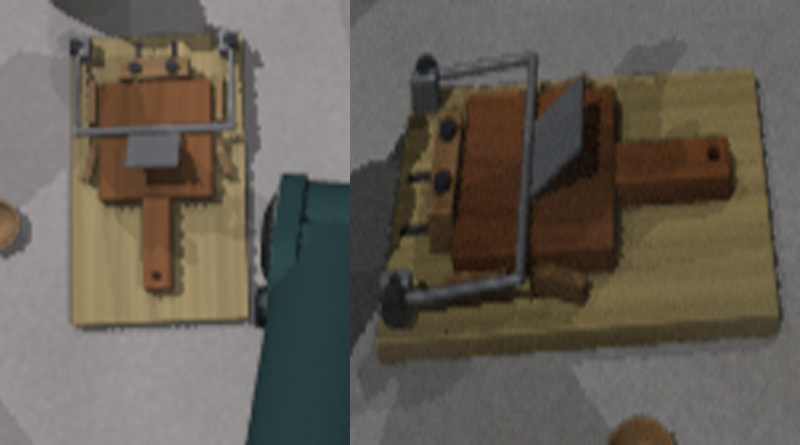

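The final view shows the board flat and straight. Its nose is at the stop, unmoved since the press, with the crossbar across the blade at (75–235, 130) in the top crop and the arm clear.

```bash
python3 -c "
from cell import r
print(r.job_done())"
```

```text
the job is handed in; nothing more can be done
None
```

The board is flat, straight and pressed home against the end stop with the bail bearing down on it; I let go with the ring, spoon and tin left alone, and handed the job in at about 18 s.

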